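# Fetch a rail beam out of the half-roofed fuel depot for the monorail pylon

### The arm

A 6-joint arm with a two-finger parallel gripper is mounted at the origin on the work surface. World frame = base frame: x ahead of the robot, y to its left, z up, the work surface at z = 0. Lengths are in m, angles in rad, forces in N, time in s.
With the tool pointing down it reaches from about 0.275 to 0.825 m from the base axis. Payload 5.2 kg.
Tool frame: the origin (TCP) lies midway between the tips of the shut fingers; the grasp point (between the pads) lies 19 mm behind it (ctrl.grip_depth is the z of the grasp point in the tool frame, in m); z points along the fingers, y is the direction in which the jaws open and shut (so a half turn about z gives the same grasp; the last joint's range is limited). The gripper opens to 93 mm and grips with 3 to 60 N. Pads are 15 mm wide; open, the fingers measure 128 mm over their backs; the gripper's body (75 mm by 188 mm) begins 65 mm behind the grasp point.
Start: joints at [-1.318, 0.259, 1.535, -0, 1.348, -0.203], TCP at [0.242, -0.494, 0.219] pointing down, gripper open.
Joint ranges: [-3.14, 3.14], [-0.91, 2.08], [0.19, 2.58], [-1.22, 4.36], [0.22, 2.71], [-3.12, 3.12]. Speed limits (rad/s): [2.57, 2.57, 3.14, 3.14, 3.14, 3.14].

### API

Orientations are given as [roll, pitch, yaw] about the fixed x, y, z axes, in that order (R = Rz(yaw) Ry(pitch) Rx(roll)).
In Python, from rig import ctrl, vision gives the robot as it stands. Calls block until the motion is done:
- ctrl.movep(position, orientation): joint-space move of the TCP to a pose.
- ctrl.move_linear(position, ori=None, v=0.15, contact_N=None): straight line of the TCP; ori=None keeps the orientation; v is the mean speed in m/s. With contact_N (N) it stops when the force on the tool has changed by that much, and returns True; else False.
- ctrl.movej(angles): joint-space move.
- ctrl.grip(opening, newtons=None): opening from 0.0 (shut) to 1.0 (fully open); newtons is the grip in N (None keeps the last); returns when the fingers have stopped.
- ctrl.sleep(seconds).
- ctrl.inverse_kinematics(position, orientation): joint angles nearest the present ones, or None.
- vision.grab_frame(name): name is "side" or "top" or "wrist"; returns (picture, depth): 480x640x3 uint8, red, green, blue; 480x640 float32, m along the optical axis (not along the pixel's ray), 0 where there is no reading.
- vision.camera_params(name): a dict with "fx", "fy", "cx", "cy" (pixels), "dist" ([k1, k2, p1, p2, k3] as OpenCV has them; the pictures are not rectified), "R" (3x3) and "t" (3): a world point X has camera coordinates R X + t. Camera axes: x right, y down, z forward; pixel columns grow to the right and rows downward; lengths in m; the calibration is good to about 2 mm. A picture is of the moment at which its call begins: read the wrist's pose just before it. camera_params takes no time and is no camera call; for the wrist camera it gives the pose at the moment of the call.
A pose or a line that the arm cannot do raises ctrl.PlanningError and nothing moves.
- ctrl.hand_in(): hands the job in, once; it reports no verdict.
Readings, each from a call of its own:
- ctrl.get_time_s(): time.
- ctrl.get_joints(): joint angles.
- ctrl.get_joint_velocities(): joint speeds.
- ctrl.get_joint_efforts(): joint torques, N m.
- ctrl.get_ee_pos(): TCP position.
- ctrl.get_tcp_rot(): TCP orientation.
- ctrl.get_contact_force(): force on the tool from outside, world axes, zero at the start.
- ctrl.get_wrist_torque(): the same for the moment, N m.
- ctrl.get_grip_width(): opening from 0.0 (shut) to 1.0 (fully open).
Only numpy, scipy, OpenCV 4.12 (cv2) and the standard library are available. Lean on these libraries where they do the work, as an engineer would, in place of code of your own. Each camera call takes 0.05 s, during which the arm holds its last target. There are 200 camera calls.

### The job

Thread the yellow spacer collar onto the steel post of the grey pylon foot, right down onto the foot, and let go of it. Then take the long blue rail beam out of the wooden fuel depot - it is longer than the open part of the roof, so tilt it and draw it out diagonally - and finish still holding it in the gripper, level and still, with its middle over the post and about 80 mm of air between the post's tip and the beam, ready to be fixed. Leave the purple monorail car, the glass dome and the signal lamp where they stand.

Things in the scene. Friction and masses are not known exactly. Their poses are not given: they have to be found in the camera images.
- collar: Yellow plastic spacer collar, a ring 48 mm outside diameter, 21 mm bore, 28 mm high, about 60 g, standing loose on the table, bore upright. Origin: centre of its underside; z up along the bore.
- pylon: Grey round foot, 64 mm diameter, 10 mm high, fixed to the table, with an upright steel post of 14 mm diameter in its middle reaching 62 mm above the table (top 5 mm tapered). Origin: centre of the underside, at table level; z up along the post. A seated collar's underside is 10 mm above this origin.
- post_tip (a point): The tip of the pylon's steel post, 62 mm above the table; z up.
- depot: Wooden shed fixed to the table, long along its y, outside 160 x 270 mm, inside 140 (x) x 250 (y) mm. Floor top 6 mm, wall tops 70 mm above the table, walls 10 mm thick. A red roof panel (underside 70 mm, top 78 mm up) covers the -y end as far as y = -30 mm; from there to the wall at y = +125 mm it is open above (140 x 155 mm). Origin: centre of the underside; z up, +y towards the open end.
- roof_edge (a point): Middle of the lower edge of the depot's roof panel, where the opening begins: 30 mm from the depot's origin towards its roofed end (-y), 70 mm above the table; axes as the depot.
- beam: Blue plastic bar 24 (x) x 220 (y) x 22 (z) mm, about 120 g, white band across the top at its middle, white stripes on the sides. It lies loose and flat on the depot's floor, its y within 0.1 rad of the depot's y, the -y end under the roof. Origin: centre of its underside, y along its length, z up.
- beam_high_end (a point): Middle of the beam's +y end face (the end in the open part), 110 mm from its middle, 11 mm above its underside.
- beam_low_end (a point): Middle of the beam's -y end face (the end under the roof), 110 mm from its middle, 11 mm above its underside.
- car: Purple plastic monorail car, 45 x 130 x 56 mm, loose bystander; leave it alone. Origin: centre of its underside.
- dome: Clear glass dome over a little green tree on a dark wooden base, 100 mm diameter, 84 mm high, loose bystander; leave it alone. Origin: centre of its underside.
- lamp: Stainless steel signal lamp: thin post on a round foot 52 mm in diameter with a 30 mm square lamp head, 133 mm high, loose bystander; leave it alone. Origin: centre of its underside.

How it is judged:
By the outcome, as a careful person would: the job done as asked, in the order asked, and still so for the second after the job is handed in, while the arm keeps its last pose, push and grip.
It also fails if it takes over 58 s, if anything falls off the work surface, if the arm or the gripper's body presses on something with over 40 N, if the wrist force passes 120 N, or if a joint passes its speed limit or range.

## Working session

There is one attempt and no reset: what is moved stays moved. The work goes in short steps, each a Python script; the robot and the scene stay as the last script left them, time stands still between calls to the robot, and variables do not carry over. Pictures are saved under pics/ and viewed, about 8 in all and at most 12, crops included, and the job is handed in when it is done.

```bash
ls; mkdir -p pics; python3 - <<'E'
from rig import ctrl, vision
import cv2, numpy as np
for n in ["top","side"]:
    p,d=vision.grab_frame(n); cv2.imwrite(f"pics/{n}0.png",p[:,:,::-1]); np.save(f"pics/{n}0.npy",d)
    c=vision.camera_params(n); print(n,c, (d>0).mean())
print(ctrl.get_time_s(), ctrl.grip_depth, ctrl.get_tcp_rot())
E
```

```text
pics
top {'fx': 473.15780449984567, 'fy': 473.15780449984567, 'cx': 316.23208770628065, 'cy': 233.85048339241123, 'dist': array([-0.08471214,  0.        ,  0.        ,  0.        ,  0.        ]), 'R': array([[-0.07003754, -0.99753212,  0.00494095],
       [-0.97103012,  0.06704075, -0.22936009],
       [ 0.22846281, -0.02086163, -0.9733291 ]]), 't': array([0.03318722, 0.63541168, 0.88920562])} 0.995986328125
side {'fx': 561.9419572783072, 'fy': 561.9419572783072, 'cx': 313.2946223631195, 'cy': 245.549621517034, 'dist': array([-0.12022506,  0.        ,  0.        ,  0.        ,  0.        ]), 'R': array([[-0.99771931, -0.06455569, -0.01971638],
       [-0.02468731,  0.6208524 , -0.78353866],
       [ 0.06282284, -0.78126491, -0.62103014]]), 't': array([0.59776992, 0.07521126, 1.0982774 ])} 0.9961197916666666
0.1 -0.0188 [-3.14000901e+00 -2.95355526e-04  4.55816890e-01]
```

View pics/top0.png

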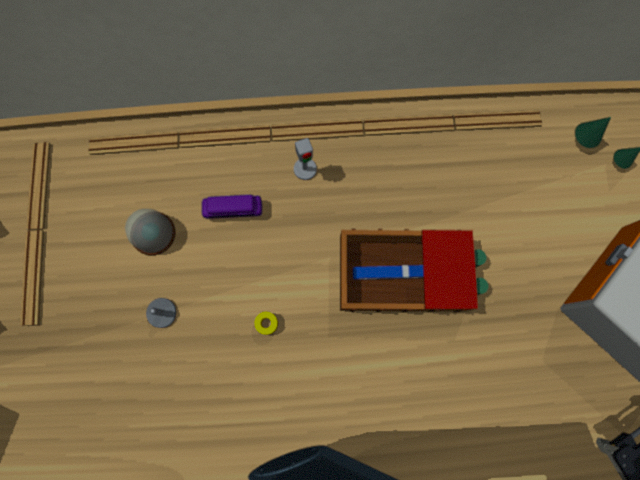

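View pics/side0.png

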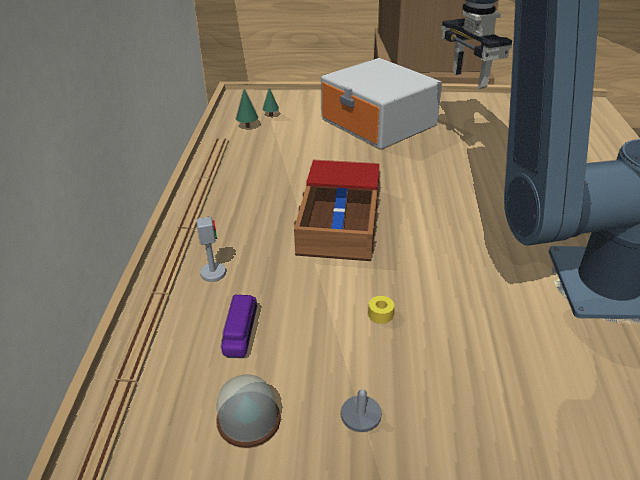

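```bash
cat > h.py <<'E'
import cv2, numpy as np
from rig import ctrl, vision
def rays(uv,c):
    "camera centre and world ray directions of pixels"
    K=np.array([[c['fx'],0,c['cx']],[0,c['fy'],c['cy']],[0,0,1]])
    n=cv2.undistortPoints(np.float64(uv).reshape(-1,1,2),K,np.array(c['dist'])).reshape(-1,2)
    d=np.c_[n,np.ones(len(n))]@c['R']
    return -c['R'].T@c['t'], d
def plane(uv,c,z):
    o,d=rays(uv,c); return o+d*((z-o[2])/d[:,2])[:,None]
def tri(uv1,c1,uv2,c2):
    "midpoint of two rays and their gap"
    o1,d1=rays(uv1,c1); o2,d2=rays(uv2,c2); d1=d1[0];d2=d2[0]
    s=np.linalg.lstsq(np.c_[d1,-d2],o2-o1,rcond=None)[0]
    a=o1+s[0]*d1;b=o2+s[1]*d2; return (a+b)/2, np.linalg.norm(a-b)
def cloud(mask,d,c):
    v,u=np.nonzero(mask&(d>0)); o,r=rays(np.c_[u,v],c); return o+r*d[v,u][:,None]
def hsv(p): return cv2.cvtColor(p,cv2.COLOR_RGB2HSV)
def mask(p,lo,hi):
    m=cv2.inRange(hsv(p),np.array(lo),np.array(hi))
    n,l,s,_=cv2.connectedComponentsWithStats(m)
    return l==1+np.argmax(s[1:,4])
COL=dict(yellow=((24,120,100),(36,255,255)),blue=((105,150,60),(122,255,255)),red=((0,180,80),(6,255,255)),purple=((128,100,40),(150,255,255)))
def ell(m):
    cs,_=cv2.findContours(m.astype(np.uint8),cv2.RETR_EXTERNAL,cv2.CHAIN_APPROX_NONE)
    return cv2.fitEllipse(max(cs,key=len))
E
cat > a.py <<'E'
from h import *
np.set_printoptions(precision=4,suppress=True)
for n in ["top","side"]:
    p=cv2.imread(f"pics/{n}0.png")[:,:,::-1]; d=np.load(f"pics/{n}0.npy"); c=vision.camera_params(n)
    for k,(lo,hi) in COL.items():
        m=mask(p,lo,hi); P=cloud(m,d,c); zt=np.percentile(P[:,2],95)
        T=P[P[:,2]>zt-.004]
        r=cv2.minAreaRect(np.float32(T[:,:2]*1000))
        print(n,k,m.sum(),"ztop",zt,"mean",T.mean(0),"rect",np.round(r[0]),np.round(r[1]),round(r[2],1))
    # grey pylon / everything tall near it
    win=np.zeros(d.shape,bool)
    if n=="top": win[285:340,135:190]=1
    else: win[380:440,330:395]=1
    P=cloud(win&(hsv(p)[:,:,1]<60),d,c); F=P[abs(P[:,2]-.010)<.004]; S=P[P[:,2]>.025]
    print(n,"foot",F.mean(0),len(F),np.ptp(F,0),"post",S.mean(0),S[:,2].max(),len(S))
E
python3 a.py
```

```text
top yellow 374 ztop 0.030253081633784328 mean [0.4681 0.1047 0.0283] rect [468. 106.] [46. 45.] 23.9
top blue 556 ztop 0.030733001006714177 mean [ 0.557  -0.134   0.0287] rect [ 557. -135.] [100.  23.] 87.5
top red 3783 ztop 0.08068820677299016 mean [ 0.5452 -0.2718  0.0786] rect [ 546. -272.] [105. 159.] 85.6
top purple 1149 ztop 0.058360342658840415 mean [0.7199 0.1662 0.0564] rect [719. 166.] [98. 34.] 89.9
top foot [0.5032 0.3268 0.0098] 584 [0.0612 0.064  0.0079] post [0.5042 0.3254 0.0509] 0.06532194749648368 74
side yellow 581 ztop 0.029951981341197254 mean [0.4672 0.1072 0.0283] rect [467. 107.] [47. 45.] 51.8
side blue 197 ztop 0.031008500649996273 mean [ 0.5511 -0.2409  0.029 ] rect [ 551. -243.] [87. 23.] 87.5
side red 1432 ztop 0.08122509804510274 mean [ 0.5445 -0.2674  0.0792] rect [ 544. -269.] [107. 159.] 86.5
side purple 1491 ztop 0.05758084354858109 mean [0.7194 0.1709 0.0559] rect [719. 169.] [99. 36.] 89.0
side foot [0.5037 0.3335 0.0103] 968 [0.0627 0.0631 0.0078] post [0.5041 0.3328 0.0467] 0.06379768900482319 167
```

```bash
cat > look.py <<'E'
from h import *
import pickle
def look(name):
    c=vision.camera_params("wrist"); p,d=vision.grab_frame("wrist")
    cv2.imwrite(f"pics/{name}.png",p[:,:,::-1]); pickle.dump((p,d,c),open(f"pics/{name}.pkl","wb"))
    o=-c['R'].T@c['t']; print(name,"cam",o,"axis",c['R'][2],"right",c['R'][0],"t",ctrl.get_time_s())
E
python3 - <<'E'
from look import *
np.set_printoptions(precision=3,suppress=True)
O=[np.pi,0,1.527]
ctrl.movep([.55,-.17,.30],O); look("w1")
ctrl.movep([.50,.15,.33],O); look("w2")
E
python3 -c "
import cv2,numpy as np
cv2.imwrite('pics/w12.png',np.vstack([cv2.resize(cv2.imread(f'pics/w{i}.png'),(400,300)) for i in (1,2)]))"
```

```text
w1 cam [ 0.552 -0.098  0.466] axis [-0.013 -0.268 -0.963] right [ 0.999 -0.045 -0.001] t 1.8167
w2 cam [0.503 0.222 0.496] axis [-0.012 -0.269 -0.963] right [ 0.999 -0.045 -0.   ] t 3.1
```

View pics/w12.png

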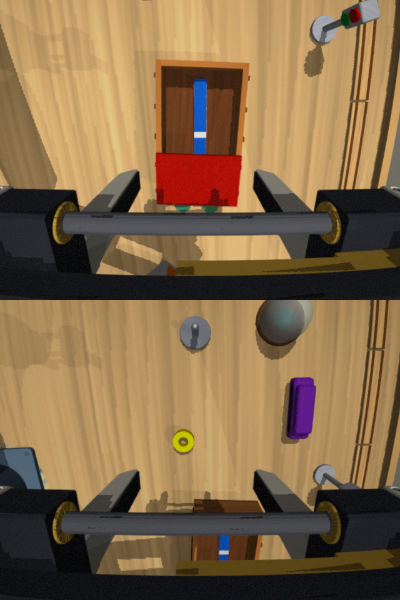

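```bash
python3 - <<'E'
from look import *
ctrl.movep([.49,.284,.33],[np.pi,0,1.527-np.pi]); look("w3"); print(ctrl.get_joints())
E
cat > b.py <<'E'
from h import *
import pickle
np.set_printoptions(precision=4,suppress=True)
def circ(P):
    A=np.c_[2*P,np.ones(len(P))]; s=np.linalg.lstsq(A,(P**2).sum(1),rcond=None)[0]
    return s[:2],np.sqrt(s[2]+s[:2]@s[:2])
R={}
for n in ["w2","w3"]:
    p,d,c=pickle.load(open(f"pics/{n}.pkl","rb"))
    m=mask(p,*COL['yellow']); P=cloud(m,d,c); T=P[P[:,2]>.024]
    h=cv2.convexHull(np.float32(T[:,:2]))[:,0]
    print(n,"collar",np.median(T[:,2]),cv2.minEnclosingCircle(np.float32(T[:,:2])),circ(h))
    allP=cloud(np.ones(d.shape,bool)&(hsv(p)[:,:,1]<70),d,c)
    near=allP[np.linalg.norm(allP[:,:2]-[.504,.328],axis=1)<.05]
    print(" table z",np.median(cloud(np.ones(d.shape,bool),d,c)[:,2]))
    F=near[abs(near[:,2]-.010)<.004]; S=near[near[:,2]>.02]; tip=near[near[:,2]>.055]
    h=cv2.convexHull(np.float32(F[:,:2]))[:,0]
    print("  foot",len(F),np.median(F[:,2]),cv2.minEnclosingCircle(np.float32(F[:,:2])),circ(h),"tip",len(tip),tip.mean(0),tip[:,2].max())
    # foot outline by ray onto z=10mm: ellipse of grey blob
    v,u=np.nonzero(d>0); o,r=rays(np.c_[u,v],c); X=o+r*d[v,u][:,None]
    k=np.zeros(d.shape,bool); q=(np.linalg.norm(X[:,:2]-[.504,.328],axis=1)<.06)&(X[:,2]>.006)&(X[:,2]<.0145); k[v[q],u[q]]=1
    k=mask(p,*((0,0,0),(180,70,255))) if 0 else k
    e=ell(k); print("  ell",e,plane([e[0]],c,.010))
    mt=np.zeros(d.shape,bool); q=(np.linalg.norm(X[:,:2]-[.504,.328],axis=1)<.02)&(X[:,2]>.056); mt[v[q],u[q]]=1
    vv,uu=np.nonzero(mt); R[n]=((uu.mean(),vv.mean()),c); print("  tip px",R[n][0])
print("tri tip",tri(*R['w2'],*R['w3']))
E
python3 b.py
python3 - <<'E'
import cv2,numpy as np
a=cv2.imread('pics/w3.png'); cv2.imwrite('pics/w3s.png',cv2.resize(a,(400,300)))
E
```

```text
w3 cam [0.48591669 0.20811397 0.49602342] axis [ 0.01189003  0.26886473 -0.96310456] right [-9.99003546e-01  4.46306962e-02  1.26094431e-04] t 5.6
[ 3.28033930e-01  2.40954355e-01  1.29145901e+00 -1.77648720e-05
  1.60917480e+00 -2.76910162e+00]
w2 collar 0.027834458072674623 ((0.4681905508041382, 0.1049170047044754), 0.02400488592684269) (array([0.4681, 0.105 ]), np.float64(0.023603581908286896))
 table z 0.0009565163724806203
  foot 1848 0.009993818947549304 ((0.504474401473999, 0.32754582166671753), 0.0321018360555172) (array([0.5044, 0.3273]), np.float64(0.03145792891387482)) tip 126 [0.5045 0.3264 0.0595] 0.06387755329478051
  ell ((311.71038818359375, 51.667396545410156), (49.037620544433594, 52.57538986206055), 175.43446350097656) [[0.5042 0.3276 0.01  ]]
  tip px (np.float64(311.575), np.float64(42.458333333333336))
w3 collar 0.02782147031911847 ((0.4678916037082672, 0.10472562164068222), 0.02413223870098591) (array([0.468 , 0.1048]), np.float64(0.023563150060277104))
 table z 0.0008319373723371659
  foot 1357 0.00989182990873394 ((0.5044476389884949, 0.3267994821071625), 0.031861547380685806) (array([0.5044, 0.3269]), np.float64(0.03135980310724987)) tip 86 [0.5041 0.3264 0.0596] 0.06418540905959863
  ell ((305.1788330078125, 222.99424743652344), (42.70771408081055, 43.806251525878906), 92.53153228759766) [[0.5042 0.3261 0.01  ]]
  tip px (np.float64(304.1904761904762), np.float64(232.54761904761904))
tri tip (array([0.5044, 0.3275, 0.0562]), np.float64(3.26823662898037e-05))
```

View pics/w3s.png

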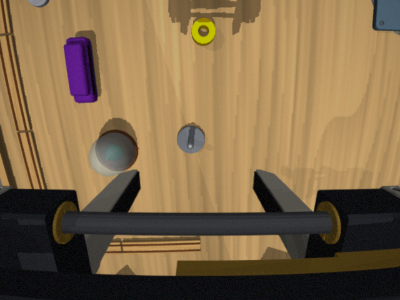

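```bash
python3 - <<'E'
from look import *
np.set_printoptions(precision=4,suppress=True)
O=[np.pi,0,1.527]; C=[.468,.1049]; P=[.5044,.3268]
ctrl.grip(.75,20)
ctrl.movep(C+[.06],O)
print("down",ctrl.move_linear(C+[.004],v=.08,contact_N=6), ctrl.get_ee_pos())
ctrl.grip(0,20); print("width mm",ctrl.get_grip_width()*93)
ctrl.move_linear(C+[.10],v=.15)
print("width mm",ctrl.get_grip_width()*93, ctrl.get_contact_force())
ctrl.move_linear(P+[.10],v=.2); ctrl.sleep(.2)
print(ctrl.get_ee_pos(),ctrl.get_time_s(), ctrl.get_grip_width()*93)
for n in ("top","side"):
    p,d=vision.grab_frame(n); cv2.imwrite(f"pics/{n}1.png",p[:,:,::-1]); np.save(f"pics/{n}1.npy",d)
a=cv2.imread("pics/top1.png")[260:360,110:230]; b=cv2.imread("pics/side1.png")[330:450,290:430]
cv2.imwrite("pics/c1.png",np.hstack([cv2.resize(a,(400,330)),cv2.resize(b,(385,330))]))
E
```

```text
down False [0.4684 0.1049 0.0043]
width mm 47.67749806187822
width mm 47.07605304746911 [ 0.4837 -0.291  -0.3362]
[0.5045 0.3259 0.1002] 12.1917 47.47718153197374
```

View pics/c1.png

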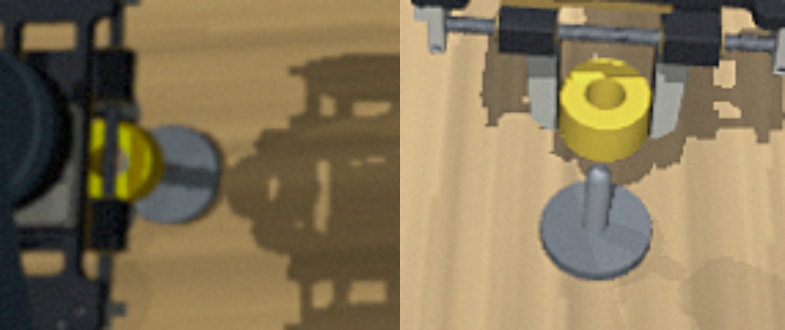

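```bash
python3 - <<'E'
from look import *
np.set_printoptions(precision=4,suppress=True)
P=[.5044,.3268]
r=ctrl.move_linear(P+[.045],v=.06,contact_N=5); print("enter",r,ctrl.get_ee_pos(),ctrl.get_contact_force())
if not r:
    r=ctrl.move_linear(P+[.0135],v=.05,contact_N=6); print("seat",r,ctrl.get_ee_pos(),ctrl.get_contact_force())
print(ctrl.get_time_s())
E
```

```text
enter False [0.5048 0.327  0.0454] [-0.066  -0.3595 -0.1897]
seat True [0.5036 0.3265 0.014 ] [-0.2188  0.2134  3.4645]
13.9583
```

```bash
python3 - <<'E'
from look import *
np.set_printoptions(precision=4,suppress=True)
ctrl.grip(.75); ctrl.move_linear([.5044,.3268,.16],v=.2)
O=[np.pi,0,1.527]
ctrl.movep([.55,-.20,.26],O); ctrl.sleep(.2); look("w4")
ctrl.movep([.55,-.09,.26],[np.pi,0,1.527-np.pi]); ctrl.sleep(.2); look("w5"); print(ctrl.get_joints())
for n in ("top","side"):
    p,d=vision.grab_frame(n); cv2.imwrite(f"pics/{n}2.png",p[:,:,::-1])
    c=vision.camera_params(n); T=cloud(mask(p,*COL['yellow']),d,c); z=np.percentile(T[:,2],95); T=T[T[:,2]>z-.004]; print(n,"collar top",np.median(T[:,2]),T.mean(0))
a=cv2.imread("pics/side2.png")[370:440,320:400]
w=[cv2.resize(cv2.imread(f"pics/w{i}.png"),(400,300)) for i in (4,5)]
cv2.imwrite("pics/c2.png",np.hstack([np.vstack(w),np.vstack([cv2.resize(a,(343,300)),np.zeros((300,343,3),np.uint8)])]))
E
```

```text
w4 cam [ 0.5526 -0.1258  0.4259] axis [-0.0116 -0.2682 -0.9633] right [ 0.9991 -0.0425 -0.0002] t 17.6333
w5 cam [ 0.5459 -0.1658  0.426 ] axis [ 0.0117  0.2689 -0.9631] right [-0.999   0.0438  0.0001] t 20.675
[-0.3624  0.2479  1.4481  0.      1.4456  2.823 ]
top collar top 0.03827219185134012 [0.5006 0.3273 0.0387]
side collar top 0.0385946880244199 [0.502  0.3311 0.0389]
```

View pics/c2.png

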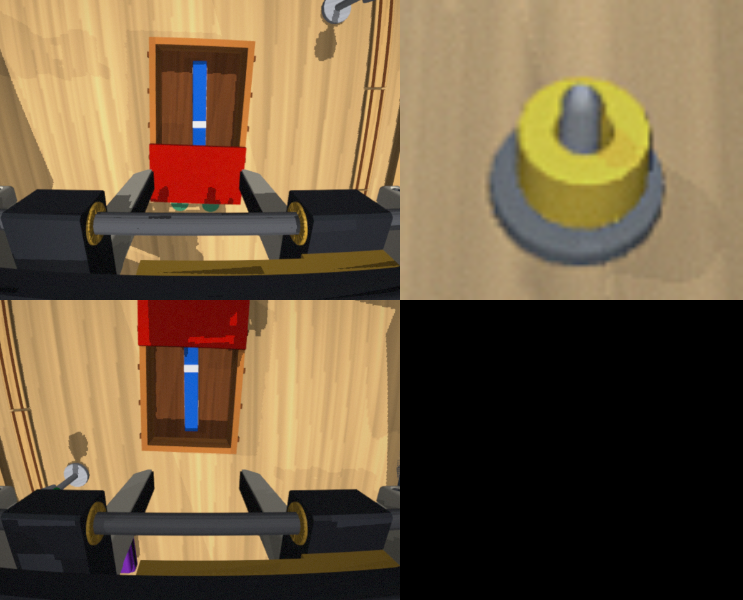

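```bash
cat > c.py <<'E'
from h import *
import pickle
np.set_printoptions(precision=4,suppress=True)
B={}
for n in ["w4","w5"]:
    p,d,c=pickle.load(open(f"pics/{n}.pkl","rb"))
    H=hsv(p); v,u=np.nonzero(d>0); o,r=rays(np.c_[u,v],c); X=np.zeros(d.shape+(3,)); X[v,u]=o+r*d[v,u][:,None]
    x,y,z=X[...,0],X[...,1],X[...,2]
    inb=(x>.46)&(x<.64)&(y>-.24)&(y<-.07)
    bl=inb&(abs(z-.028)<.008)&(H[...,1]>120)&(H[...,0]>100)&(H[...,0]<125)
    wh=inb&(abs(z-.028)<.008)&(H[...,1]<70)&(H[...,2]>120)
    top=X[(bl|wh)&(abs(z-.028)<.004)]
    rt=cv2.minAreaRect(np.float32(top[:,:2]*1000)); W=X[wh]
    l=cv2.fitLine(np.float32(top[:,:2]),cv2.DIST_L2,0,.01,.01).ravel()
    print(n,"beam z",np.median(top[:,2]),"rect",rt,"line deg",np.degrees(np.arctan2(l[1],l[0])),"ymax",np.percentile(top[:,1],99.5),"ymin",top[:,1].min())
    print("  band",W.mean(0),np.ptp(W,0),len(W))
    vv,uu=np.nonzero(wh); B[n]=((uu.mean(),vv.mean()),c)
    fl=X[inb&(z<.02)&(H[...,0]<25)]; print("  floor z",np.median(fl[:,2]))
    rd=X[(H[...,0]<8)&(H[...,1]>180)&(abs(z-.078)<.005)&(y<-.15)]
    rr=cv2.minAreaRect(np.float32(rd[:,:2]*1000)); print("  roof",np.median(rd[:,2]),rr, "edge y max",np.percentile(rd[:,1],99.7))
    wl=X[(abs(z-.070)<.004)&(x>.44)&(x<.66)&(y>-.25)&(y<0)&(H[...,2]>60)]
    rw=cv2.minAreaRect(np.float32(wl[:,:2]*1000)); print("  walls",np.median(wl[:,2]),cv2.boxPoints(rw).round(1).tolist(),rw[2])
print("tri band",tri(*B['w4'],*B['w5']))
E
python3 c.py
```

```text
w4 beam z 0.027965641391574092 rect ((556.0481567382812, -159.29263305664062), (147.4501953125, 24.202608108520508), 87.3214340209961) line deg 87.28414 ymax -0.08600821858202146 ymin -0.2328800892726023
  band [ 0.5554 -0.1896  0.0276] [0.0276 0.1289 0.0106] 271
  floor z 0.005988882458067724
  roof 0.0779272397587974 ((546.02978515625, -274.12432861328125), (106.74435424804688, 159.89894104003906), 85.14701843261719) edge y max -0.2167999021669776
  walls 0.06994808536266162 [[465.3999938964844, -243.0], [631.7000122070312, -255.0], [645.7000122070312, -62.20000076293945], [479.3999938964844, -50.20000076293945]] 85.85621643066406
w5 beam z 0.027976482682119608 rect ((556.3197631835938, -156.89633178710938), (143.6248321533203, 23.77264976501465), 87.55266571044922) line deg 87.55844 ymax -0.08578718319420206 ymin -0.228949598878103
  band [ 0.5544 -0.195   0.0279] [0.0257 0.0286 0.0102] 268
  floor z 0.005994306521949322
  roof 0.07796973596181433 ((547.6986694335938, -253.29690551757812), (67.0079116821289, 160.4901123046875), 86.51311492919922) edge y max -0.21675300448147777
  walls 0.06993999126245032 [[465.20001220703125, -242.89999389648438], [631.2000122070312, -256.20001220703125], [646.5, -63.70000076293945], [480.5, -50.5]] 85.44728088378906
tri band (array([ 0.5558, -0.1998, -0.037 ]), np.float64(4.1585364774632655e-05))
```

```bash
cat > beam.py <<'E'
from look import *
from scipy.spatial.transform import Rotation as Ro
np.set_printoptions(precision=4,suppress=True)
YAW=np.radians(87.4); D=np.array([np.cos(YAW),np.sin(YAW),0]); Z=np.array([0,0,1.])
U=.030; MID=np.array([.5545,-.1956,.006])   # beam origin (underside middle) on the floor
TW=.002                                      # fingertips above the beam's underside
def pose(L,th):
    "TCP pose for low end's lower corner at L and the beam tilted by th"
    a=D*np.cos(th)+Z*np.sin(th); n=-D*np.sin(th)+Z*np.cos(th)
    R=Ro.from_rotvec(np.cross(D,Z)*th)*Ro.from_euler('xyz',[np.pi,0,YAW])
    return L+a*(.110+U)+n*TW, R.as_euler('xyz')
L0=MID-.110*D
E
python3 - <<'E'
from beam import *
import pickle
B={}
for n in ["w4","w5"]:
    p,d,c=pickle.load(open(f"pics/{n}.pkl","rb")); bl=mask(p,*COL['blue'])
    win=cv2.dilate(bl.astype(np.uint8),np.ones((25,9)))>0
    k=(win&(hsv(p)[...,1]<70)&(hsv(p)[...,2]>120)).astype(np.uint8)
    q,l,s,ct=cv2.connectedComponentsWithStats(k); i=1+np.argmax(s[1:,4]); B[n]=(ct[i],c); print(n,ct[i],s[i],plane([ct[i]],c,.028))
print("tri band",tri(*B['w4'],*B['w5']))
g,o=pose(L0,0); print("grasp",g)
T=np.radians(18)
print([ctrl.inverse_kinematics(*pose(L0+D*.008*f+Z*.002,T*f)) is not None for f in (0,.5,1)])
a=D*np.cos(T)+Z*np.sin(T); print(ctrl.inverse_kinematics(*pose(L0+D*.008+Z*.002+a*.115,T)))
ctrl.grip(.55,45)
ctrl.movep(g+Z*.09,o); print(ctrl.get_joints(),ctrl.get_time_s())
E
```

```text
w4 [318.5826 199.0041] [308 194  22  12 242] [[ 0.5543 -0.1947  0.028 ]]
w5 [305.5    109.0896] [294 104  24  12 268] [[ 0.5541 -0.1947  0.028 ]]
tri band (array([ 0.5542, -0.1947,  0.0275]), np.float64(0.00023130252396844406))
grasp [ 0.5559 -0.1656  0.008 ]
[True, True, True]
[-0.4873  0.4488  1.6471  0.3044  1.2    -0.575 ]
[-0.4817  0.4163  1.6214  0.      1.1036 -0.4361] 24.0667
```

```bash
sed -i 's/-.1956,.006/-.1952,.006/' beam.py; python3 - <<'E'
from beam import *
g,o=pose(L0,0)
print("down",ctrl.move_linear(g,v=.08,contact_N=6),ctrl.get_ee_pos())
ctrl.grip(0,45); print("width",ctrl.get_grip_width()*93,ctrl.get_contact_force())
T=np.radians(18)
p,o=pose(L0+Z*.002,0); ctrl.move_linear(p,o,v=.05); f0=ctrl.get_contact_force(); print("lift",f0)
for f in (.5,1):
    p,o=pose(L0+D*.008*f+Z*.002,T*f)
    print(f,ctrl.move_linear(p,o,v=.06,contact_N=8),ctrl.get_contact_force(),ctrl.get_ee_pos()-p)
print(ctrl.get_grip_width()*93,ctrl.get_time_s())
fr=[]
for n,s in (("side",np.s_[130:290,270:410]),("wrist",np.s_[:])):
    q,_=vision.grab_frame(n); fr.append(cv2.resize(q[s][:,:,::-1],(400,400)))
cv2.imwrite("pics/c3.png",np.hstack(fr))
E
```

```text
down False [ 0.5563 -0.1655  0.0086]
width 23.381660369983514 [-0.6817  0.2716  1.0729]
lift [ 0.9673  0.1682 -1.2532]
0.5 False [-1.2201  0.0863 -0.8479] [-0.0004 -0.0003 -0.0004]
1 False [-1.1265  0.5736 -1.2591] [-0.0004  0.0004 -0.0006]
23.552818246768346 27.175
```

View pics/c3.png

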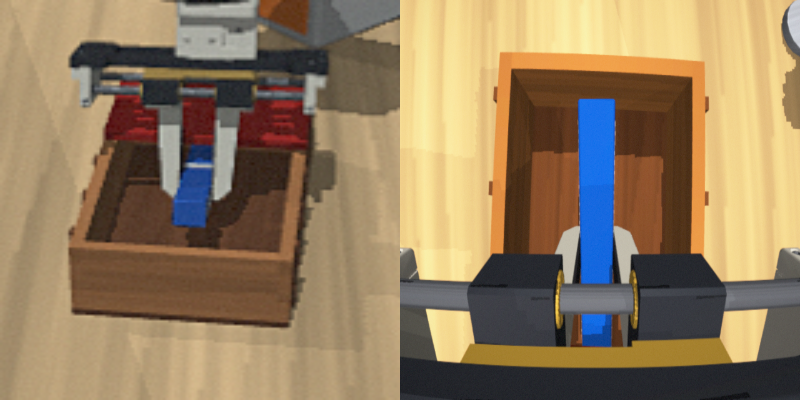

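Held and tilted with the high end up (left crop: end at ~(190,212), clear of the wall top), and the wrist load is just the beam's weight. Now I draw it out.

```bash
python3 - <<'E'
from beam import *
T=np.radians(18); a=D*np.cos(T)+Z*np.sin(T); L=L0+D*.008+Z*.002
p,o=pose(L+a*.115,T); print("draw",ctrl.move_linear(p,o,v=.08,contact_N=8),ctrl.get_contact_force(),ctrl.get_ee_pos()-p)
p,o=pose(L+a*.115+Z*.11,T); print("up",ctrl.move_linear(p,o,v=.15,contact_N=8),ctrl.get_contact_force(),ctrl.get_ee_pos()-p)
print(ctrl.get_grip_width()*93,ctrl.get_time_s())
for n in ("top","side"):
    q,d=vision.grab_frame(n); c=vision.camera_params(n); X=cloud(mask(q,*COL['blue']),d,c)
    l=cv2.fitLine(np.float32(X),cv2.DIST_L2,0,.01,.01).ravel(); print(n,l[:3],"tilt",np.degrees(np.arcsin(abs(l[2]))),X.min(0),X.max(0))
    cv2.imwrite(f"pics/{n}3.png",q[:,:,::-1])
E
```

```text
draw False [ 0.1123 -0.0834 -1.2961] [-0.     -0.0005 -0.0002]
up False [-0.1157 -0.2202 -1.0328] [-0.0006  0.0001 -0.0009]
23.885823551366556 29.7417
top [0.0221 0.9655 0.2595] tilt 15.043095 [ 0.5382 -0.0621  0.2136] [0.5726 0.0209 0.3091]
side [0.0333 0.985  0.1691] tilt 9.737666 [ 0.5479 -0.0752  0.2126] [0.573  0.0247 0.2431]
```

```bash
cat > meas.py <<'E'
from beam import *
def meas():
    for n in ("top","side"):
        q,d=vision.grab_frame(n); c=vision.camera_params(n); cv2.imwrite(f"pics/{n}4.png",q[:,:,::-1])
        H=hsv(q); v,u=np.nonzero(d>0); o,r=rays(np.c_[u,v],c); X=np.zeros(d.shape+(3,)); X[v,u]=o+r*d[v,u][:,None]
        m=(X[...,2]>.12)&(X[...,2]<.26)&(H[...,0]>100)&(H[...,0]<125)&(H[...,1]>140)
        B=X[m]; zt=np.percentile(B[:,2],97); t=B[B[:,2]>zt-.006]
        k=np.linalg.lstsq(np.c_[t[:,1],np.ones(len(t))],t[:,2],rcond=None)[0]
        w=(cv2.dilate(m.astype(np.uint8),np.ones((9,9)))>0)&(H[...,1]<70)&(H[...,2]>130)&(X[...,2]>zt-.008)&(X[...,2]<zt+.004)
        print(n,"ytips",np.percentile(B[:,1],[.5,99.5]),"x",t[:,0].mean(),"top z",np.median(t[:,2]),"slope",k[0],"band",np.median(X[w],0),w.sum())
E
python3 - <<'E'
from meas import *
P=np.array([.5044,.3268,0])
f=P+U*D+Z*(.142+TW); o=[np.pi,0,YAW]
ctrl.movep(f+Z*.06,o); ctrl.move_linear(f,v=.1); ctrl.sleep(.4)
print(ctrl.get_ee_pos()-f,ctrl.get_tcp_rot(),ctrl.get_grip_width()*93,ctrl.get_time_s(),ctrl.get_contact_force())
meas()
a=cv2.imread("pics/top4.png")[230:400,60:280]; b=cv2.imread("pics/side4.png")[280:470,250:450]
cv2.imwrite("pics/c4.png",np.hstack([cv2.resize(a,(400,309)),cv2.resize(b,(325,309))]))
E
```

```text
[0.0001 0.0001 0.0004] [ 3.141  -0.0003  1.5255] 23.603786102102994 32.55 [-0.5309 -0.1582 -1.5069]
top ytips [0.2181 0.373 ] x 0.5041889590383745 top z 0.24765399036440217 slope 0.45362814630409476 band [nan nan nan] 0
side ytips [-0.0501  0.4398] x 0.4977747477900184 top z 0.16518409545367851 slope -0.058444891842116486 band [0.5045 0.3319 0.1646] 172
  return _methods._mean(a, axis=axis, dtype=dtype,
  ret = um.true_divide(
```

View pics/c4.png

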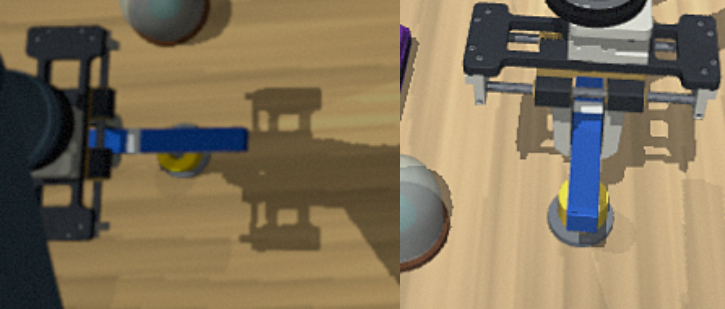

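```bash
sed -i 's/m=(X/m=(abs(X[...,0]-.506)<.03)\&(X[...,1]>.19)\&(X[...,2]<.175)\&(H[...,1]>170)\&(X/; s/w=(cv2/w=(abs(X[...,0]-.506)<.03)\&(cv2/; s/H\[...,1\]<70)&(H\[...,2\]>130)/H[...,1]<90)\&(H[...,2]>100)/' meas.py
python3 - <<'E'
from meas import *
meas()
# band height across the two fixed views
R=[]
for n,win in (("top",np.s_[290:325,120:145]),("side",np.s_[338:360,355:378])):
    q=cv2.imread(f"pics/{n}4.png")[:,:,::-1]; H=hsv(q)[win]; k=((H[...,1]<60)&(H[...,2]>140)).astype(np.uint8)
    m,l,s,ct=cv2.connectedComponentsWithStats(k); i=1+np.argmax(s[1:,4]); uv=ct[i]+[win[1].start,win[0].start]
    R+=[uv,vision.camera_params(n)]; print(n,uv,s[i])
print("tri band",tri(*R))
for n in ("top","side"):
    q,d=vision.grab_frame(n); c=vision.camera_params(n); X=cloud(mask(q,*COL['purple']),d,c); print(n,"car",X.mean(0),X[:,2].max())
print(ctrl.get_time_s(),ctrl.get_contact_force(),ctrl.get_ee_pos())
E
```

```text
top ytips [0.2181 0.373 ] x 0.5009670434079049 top z 0.16380540483638384 slope 0.0033797041972033893 band [0.5066 0.3294 0.1643] 87
side ytips [0.2951 0.4398] x 0.5049387751773229 top z 0.16448922211454292 slope -0.0009219547930576286 band [0.5059 0.3327 0.1641] 212
top [131.9 308.8] [10 14  4 10 30]
side [366.2697 346.2472] [ 3  5 17  7 89]
tri band (array([0.5006, 0.3304, 0.1651]), np.float64(0.0017617449882333218))
top car [0.7158 0.1635 0.0497] 0.06165127676109394
side car [0.7168 0.1889 0.047 ] 0.05969298716375726
32.85 [-0.4933 -0.1152 -1.4628] [0.5057 0.3568 0.144 ]
```

```bash
python3 -c "
from rig import ctrl
print(abs(ctrl.get_joint_velocities()).max(), ctrl.hand_in())"
```

```text
the job is handed in; nothing more can be done
0.0011830646649449443 None
```

The collar is on the post and released. The beam is out of the depot and held level over the post, and the job was handed in at about 33 s on the robot's clock.

- **Collar:** I lowered it until it touched the foot, with the fingertips at the height expected for a seated collar. Afterwards both fixed cameras put its top at about 38.5 mm, against an expected 38 mm.
- **Getting the beam out:** I gripped it 30 mm from its middle, tilted it 18° and drew it out along its own axis. The only force change I saw was the beam's own weight (about 1.2 N), so it did not press on the roof or walls.
- **Final hold:** The beam's top measured about 164 mm up, so there is about 80 mm of air above the post tip. It is level to within about 0.2°, and its middle is within about 3 mm of the post along its length. The arm was still when I handed in.
- **Disagreements between checks:**
  - The side camera reads lengthwise (y) positions about 3–5 mm higher than the wrist camera for the pylon, collar and beam alike, so I compared only readings from the same camera.
  - My first triangulation of the beam's white band came out wrong because stray pixels got in. The corrected one agreed with the depth readings to about 1 mm.
  - Triangulating the band in its final position was rougher: the rays missed each other by 1.8 mm, and sideways it came out 4–6 mm from the depth readings (500.6 mm against 506–507 mm).
- **Bystanders:** The arm made no contact where the car, dome and lamp stand. Car readings before and after agree sideways, but the two cameras disagree along its length because of partial views. I did not measure the dome or the lamp again.

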